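# Load the impact-test rack in reverse order

## Task

Move the four plastic test bars from the light grey nests into the blue test rack, one bar in each slot, lying flat across both rails and roughly centred. Load them in reverse order: as seen from the robot, the bar that starts farthest left must end farthest right, and so on, so that the row ends up mirrored. Finish with all four bars let go and lying still.

Things in the scene. Friction and masses are not known exactly. Their poses are not given: they have to be found in the camera images.
- red_bar_centre (a point): Centre of the red plastic test bar, 12 x 12 mm and 76 mm long; x axis along the bar, z up. A thin grey notch line crosses the middle of its top. It starts in a light grey nest, lying roughly along the tray's x axis across two rails, its centre 46 mm above the worktop. The bars lie side by side 60 mm apart, about 48 mm of free gap between them.
- yellow_bar_centre (a point): Centre of the yellow plastic test bar, 12 x 12 mm and 76 mm long; x axis along the bar, z up. A thin grey notch line crosses the middle of its top. It starts in a light grey nest, lying roughly along the tray's x axis across two rails, its centre 46 mm above the worktop. The bars lie side by side 60 mm apart, about 48 mm of free gap between them.
- green_bar_centre (a point): Centre of the green plastic test bar, 12 x 12 mm and 76 mm long; x axis along the bar, z up. A thin grey notch line crosses the middle of its top. It starts in a light grey nest, lying roughly along the tray's x axis across two rails, its centre 46 mm above the worktop. The bars lie side by side 60 mm apart, about 48 mm of free gap between them.
- black_bar_centre (a point): Centre of the black plastic test bar, 12 x 12 mm and 76 mm long; x axis along the bar, z up. A thin grey notch line crosses the middle of its top. It starts in a light grey nest, lying roughly along the tray's x axis across two rails, its centre 46 mm above the worktop. The bars lie side by side 60 mm apart, about 48 mm of free gap between them.
- nest_red: Fixed light grey nest, 94 x 54 mm, with a red dot 13 mm across on its foot at the robot's side; the red bar starts here. Origin on the tray (8 mm above the worktop), midway between its two rails; y along the row. Rails 7 mm thick at x = -28 and +28 mm, 49 mm clear between them, carry the bar 32 mm above the origin; their teeth rise 7 mm higher, 28 mm apart around the bar.
- nest_yellow: Fixed light grey nest, 94 x 54 mm, with a yellow dot 13 mm across on its foot at the robot's side; the yellow bar starts here. Origin on the tray (8 mm above the worktop), midway between its two rails; y along the row. Rails 7 mm thick at x = -28 and +28 mm, 49 mm clear between them, carry the bar 32 mm above the origin; their teeth rise 7 mm higher, 28 mm apart around the bar.
- nest_green: Fixed light grey nest, 94 x 54 mm, with a green dot 13 mm across on its foot at the robot's side; the green bar starts here. Origin on the tray (8 mm above the worktop), midway between its two rails; y along the row. Rails 7 mm thick at x = -28 and +28 mm, 49 mm clear between them, carry the bar 32 mm above the origin; their teeth rise 7 mm higher, 28 mm apart around the bar.
- nest_black: Fixed light grey nest, 94 x 54 mm, with a black dot 13 mm across on its foot at the robot's side; the black bar starts here. Origin on the tray (8 mm above the worktop), midway between its two rails; y along the row. Rails 7 mm thick at x = -28 and +28 mm, 49 mm clear between them, carry the bar 32 mm above the origin; their teeth rise 7 mm higher, 28 mm apart around the bar.
- nest_tray: Fixed dark steel tray under the four nests, 100 x 250 mm, 8 mm thick. Origin: midpoint of the row, on the worktop; x roughly away from the robot, y along the row to the robot's left. Nests at y = -90, -30, +30, +90 mm, the colours in any order. The tray lies nearer to or farther from the robot than the blue rack. A loose steel block 13 mm high lies by its left end.
- test_rack: Fixed blue rack, 90 x 250 mm. Origin: its centre, on the worktop; x roughly away from the robot, y to the robot's left. Four empty slots at y = -90, -30, +30, +90 mm: notches 28 mm wide, 7 mm deep in two 7 mm rails at x = -28 and +28 mm (49 mm clear between). A bar lies along x across both rails, underside 40 mm, centre 46 mm above the worktop. Base 8 mm thick; steel block 13 mm high by its right end.
Things that resemble listed ones, but are neither listed nor needed, are in the scene too. Of the things shaped like the part that bears red_bar_centre, the red one is meant. Of the things shaped like the part that bears black_bar_centre, the black one is meant.

How it is judged (in metres and radians):
At the end, for the whole second after the job is handed in: Each bar lies in the blue slot that mirrors its nest (nest at y on the tray, bar at -y on the rack): within 12 mm along the row, 15 mm along the bar, flat on both rails (centre height within 2.5 mm), parallel to the rack's x axis within 0.25 rad, and at rest (((y of nest_red in the frame of nest_tray between -0.1 and -0.08 m and y of red_bar_centre in the frame of test_rack between 0.078 and 0.102 m) or (y of nest_red in the frame of nest_tray between -0.04 and -0.02 m and y of red_bar_centre in the frame of test_rack between 0.018 and 0.042 m) or (y of nest_red in the frame of nest_tray between 0.02 and 0.04 m and y of red_bar_centre in the frame of test_rack between -0.042 and -0.018 m) or (y of nest_red in the frame of nest_tray between 0.08 and 0.1 m and y of red_bar_centre in the frame of test_rack between -0.102 and -0.078 m)) and x of red_bar_centre in the frame of test_rack between -0.015 and 0.015 m and z of red_bar_centre in the frame of test_rack between 0.0435 and 0.0485 m and angle between the x axis of each of red_bar_centre, yellow_bar_centre, green_bar_centre, black_bar_centre and the x axis of test_rack, either way round below 0.25 rad and linear speed of each of bar_red, bar_yellow, bar_green, bar_black below 0.02 m/s and angular speed of each of bar_red, bar_yellow, bar_green, bar_black below 0.2 rad/s and ((y of nest_yellow in the frame of nest_tray between -0.1 and -0.08 m and y of yellow_bar_centre in the frame of test_rack between 0.078 and 0.102 m) or (y of nest_yellow in the frame of nest_tray between -0.04 and -0.02 m and y of yellow_bar_centre in the frame of test_rack between 0.018 and 0.042 m) or (y of nest_yellow in the frame of nest_tray between 0.02 and 0.04 m and y of yellow_bar_centre in the frame of test_rack between -0.042 and -0.018 m) or (y of nest_yellow in the frame of nest_tray between 0.08 and 0.1 m and y of yellow_bar_centre in the frame of test_rack between -0.102 and -0.078 m)) and x of yellow_bar_centre in the frame of test_rack between -0.015 and 0.015 m and z of yellow_bar_centre in the frame of test_rack between 0.0435 and 0.0485 m and ((y of nest_green in the frame of nest_tray between -0.1 and -0.08 m and y of green_bar_centre in the frame of test_rack between 0.078 and 0.102 m) or (y of nest_green in the frame of nest_tray between -0.04 and -0.02 m and y of green_bar_centre in the frame of test_rack between 0.018 and 0.042 m) or (y of nest_green in the frame of nest_tray between 0.02 and 0.04 m and y of green_bar_centre in the frame of test_rack between -0.042 and -0.018 m) or (y of nest_green in the frame of nest_tray between 0.08 and 0.1 m and y of green_bar_centre in the frame of test_rack between -0.102 and -0.078 m)) and x of green_bar_centre in the frame of test_rack between -0.015 and 0.015 m and z of green_bar_centre in the frame of test_rack between 0.0435 and 0.0485 m and ((y of nest_black in the frame of nest_tray between -0.1 and -0.08 m and y of black_bar_centre in the frame of test_rack between 0.078 and 0.102 m) or (y of nest_black in the frame of nest_tray between -0.04 and -0.02 m and y of black_bar_centre in the frame of test_rack between 0.018 and 0.042 m) or (y of nest_black in the frame of nest_tray between 0.02 and 0.04 m and y of black_bar_centre in the frame of test_rack between -0.042 and -0.018 m) or (y of nest_black in the frame of nest_tray between 0.08 and 0.1 m and y of black_bar_centre in the frame of test_rack between -0.102 and -0.078 m)) and x of black_bar_centre in the frame of test_rack between -0.015 and 0.015 m and z of black_bar_centre in the frame of test_rack between 0.0435 and 0.0485 m); the robot touches nothing.
It also fails if it takes over 91 s, if anything falls off the work surface, if the arm or the gripper's body presses on something with over 40 N, if the wrist force passes 120 N, or if a joint passes its speed limit or range.

## Robot

A 7-joint arm with a two-finger parallel gripper is mounted at the origin on a cart in front of the work surface, level with it; the furniture and walls round the work are solid. World frame = base frame: x ahead of the robot, y to its left, z up, the work surface at z = 0. Lengths are in mm, angles in rad, forces in N, time in s.
With the tool pointing down it reaches from about 400 to 925 mm from the base axis. Payload 5.6 kg.
Tool frame: the origin (TCP) lies midway between the tips of the shut fingers; the grasp point (between the pads) lies 19 mm behind it; z points along the fingers, y is the direction in which the jaws open and shut (so a half turn about z gives the same grasp; the last joint's range is limited). The gripper opens to 85 mm and grips with 20 to 120 N. Pads are 22 mm wide; open, the fingers measure 114 mm over their backs; the gripper's body (76 mm by 85 mm) begins 54 mm behind the grasp point. The pads swing forward as they close: fully open they stand 13 mm farther back than shut.
Start: joints at [-1.221, 0.468, -0.012, 1.603, 0.006, 1.071, -0.056], TCP at [248.845, 600.487, 231.29] pointing down, gripper open.
Joint ranges: [-2.53, 2.53], [-0.31, 2.02], [-1.57, 1.55], [0.28, 2.44], [-1.29, 4.43], [0.15, 1.84], [-2.92, 2.92]. Speed limits (rad/s): [2.57, 2.57, 3.14, 3.14, 3.14, 3.14, 3.14].

## Interface

Orientations are given as a rotation vector (axis times angle).
In Python, from cell import env gives the robot as it stands.
- The arm moves only by the tool play_rows, never from a script. Its argument "increments" is a list of rows, each an object with "dp": the shift along the tool's x, y, z in units of 60 mm (1.0 is 60 mm), a list of three; "turn": the turn, a rotation vector about the tool's x, y, z in units of 8 degrees (1.0 is 8 degrees), a list of three. In form: [{"dp": [x, y, z], "turn": [rx, ry, rz]}, ...]. A call has 1 to 5 rows; each row shifts and turns the pose as measured when the row begins, along the tool's axes as they then stand; what a row does not reach is not made up. A row lasts 1/8 s, in which the tool goes at most 62.5 mm and 10.7 degrees, less where a joint would pass 70% of its speed; a pose out of reach is approached as far as the arm can. A call is refused whole if a number of a shift passes 1 or a number of a turn 1, either way. A call with a gripper value outside its range is refused whole. "claw" is the closure, from 0 (fully open) to 1 (shut), set as the call begins (left out, the last holds). The fingers move at their own pace and stop on an object; "newtons" is the grip in N (left out, the last holds). Time passes only in rows, so rows that do not move let the fingers close. It gives the time, the measured TCP pose, the force and the opening at its end, in the units of the state.
- env.read_state(): the state, without advancing time (a new reading comes with each control period).
- env.get_image(name): name is "scene" or "top" or "wrist"; returns (picture, depth): 400x640x3 uint8, blue, green, red; 400x640 float32, mm along the optical axis (not along the pixel's ray), 0 where there is no reading.
- env.camera_model(name): a dict with "mtx" (3x3 intrinsics, pixels), "R" (3x3) and "t" (3): a world point X has camera coordinates R X + t; the wrist camera has in their place "T_tool_cam" (4x4, takes a point from camera to tool coordinates, whose origin is the TCP and whose axes are the flange's). Camera axes: x right, y down, z forward; pixel columns grow to the right and rows downward; lengths in mm; the calibration is good to about 2 mm. A picture is of the moment at which its call begins: read the wrist's pose just before it. camera_model takes no time and is no camera call.
- env.sign_off(): hands the job in, once; it reports no verdict.
The state is a dict: "t": time; "joint_positions": joint angles; "joint_vel": joint speeds; "effort": joint torques, N m; "position": TCP position; "eef_rot": TCP orientation; "ft_force": force on the tool from outside, world axes, zero at the start; "moment": the same for the moment, N m; "gripper_width": finger opening in mm.
Only numpy, scipy, OpenCV 4.12 (cv2) and the standard library are available. Lean on these libraries where they do the work, as an engineer would, in place of code of your own. Each camera call takes 0.05 s, during which the arm holds its last target.

## Working session

There is one attempt and no reset: what is moved stays moved. The work goes in short steps, Python scripts to look and compute and a tool call to move; the robot and the scene stay as the last step left them, time stands still between calls to the robot, and variables do not carry over. Pictures are saved under pics/ and viewed, and the job is handed in when it is done.

Besides the shell and the picture viewer there is one more tool, called after "Emit:" as name(argument=value, ...) on one line, values as JSON. play_rows: Moves the arm, as the interface text tells. Its arguments: {"type":"object","properties":{"increments":{"type":"array"},"claw":{"type":"number"},"newtons":{"type":"number"}},"required":["increments"]}

```bash
ls; mkdir -p pics; python3 - <<'E'
from cell import env
import cv2,numpy as np
s=env.read_state();print({k:np.round(v,3) for k,v in s.items()})
for n in("top","scene"):
    p,d=env.get_image(n);cv2.imwrite(f"pics/{n}0.png",p);np.save(f"pics/{n}0.npy",d)
for n in("top","scene","wrist"):
    print(n,{k:np.round(v,3).tolist() for k,v in env.camera_model(n).items()})
E
```

```text
pics
{'t': np.float64(0.0), 'joint_positions': array([-1.221,  0.468, -0.012,  1.604,  0.006,  1.071, -0.056]), 'joint_vel': array([-0.001,  0.   ,  0.   ,  0.001, -0.   ,  0.   , -0.   ]), 'effort': array([-2.0000e-03, -5.3240e+01,  2.1000e-02, -2.5131e+01,  1.1000e-02,
        8.0000e-03,  0.0000e+00]), 'position': array([248.647, 599.929, 230.306]), 'eef_rot': array([-6.130e-01, -3.081e+00,  3.000e-03]), 'ft_force': array([ 0.127,  0.644, -0.576]), 'moment': array([-0.009,  0.012,  0.017]), 'gripper_width': np.float64(85.367)}
top {'mtx': [[381.743, 0.0, 319.758], [0.0, 381.743, 193.02], [0.0, 0.0, 1.0]], 'R': [[-0.028, -1.0, -0.012], [-0.987, 0.029, -0.157], [0.157, 0.007, -0.988]], 't': [-57.357, 580.744, 816.849]}
scene {'mtx': [[505.28, 0.0, 323.116], [0.0, 505.28, 196.362], [0.0, 0.0, 1.0]], 'R': [[0.695, -0.719, 0.022], [-0.385, -0.397, -0.833], [0.608, 0.571, -0.552]], 't': [-451.15, 226.657, 659.556]}
wrist {'mtx': [[335.814, 0.0, 324.987], [0.0, 335.814, 203.979], [0.0, 0.0, 1.0]], 'T_tool_cam': [[-0.0, -0.954, -0.299, 76.688], [1.0, -0.0, -0.0, 0.887], [0.0, -0.299, 0.954, -143.634], [0.0, 0.0, 0.0, 1.0]]}
```

View pics/top0.png

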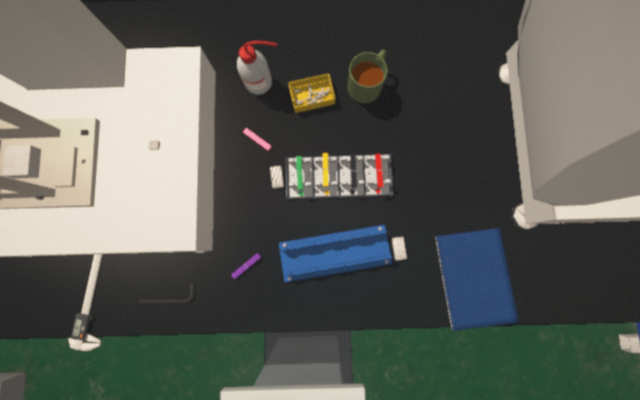

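View pics/scene0.png

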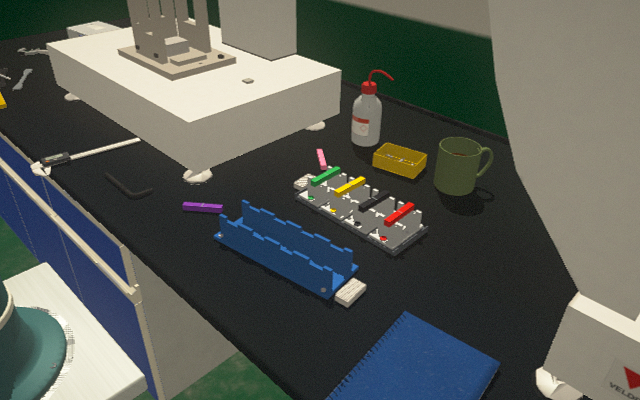

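The top view shows the rack at about (335,253) and the tray at (340,177). From left to right the bars are green (300), yellow (326), black (347) and red (379). The pink and purple bars are decoys. Next I measure positions from depth.

```bash
cat > h.py <<'E'
import numpy as np,cv2
from cell import env
def world(name,d,s=None):
    m=env.camera_model(name);K=np.array(m['mtx'])
    v,u=np.mgrid[:d.shape[0],:d.shape[1]]
    c=np.stack([(u-K[0,2])/K[0,0]*d,(v-K[1,2])/K[1,1]*d,d],-1)
    if name=='wrist':
        T=np.array(m['T_tool_cam']);R=cv2.Rodrigues(np.array(s['eef_rot']))[0]
        return (c@T[:3,:3].T+T[:3,3])@R.T+np.array(s['position'])
    return (c-np.array(m['t']))@np.array(m['R'])
def masks(p):
    h=cv2.cvtColor(p,cv2.COLOR_BGR2HSV).astype(int);H,S,V=h[...,0],h[...,1],h[...,2]
    sv=(S>120)&(V>60)
    return dict(red=sv&((H<6)|(H>174)),yellow=sv&(H>18)&(H<32),green=sv&(H>45)&(H<80),black=(V<50),blue=sv&(H>95)&(H<120))
E
python3 - <<'E'
from h import *
for n in("top","scene"):
    p=cv2.imread(f"pics/{n}0.png");d=np.load(f"pics/{n}0.npy");W=world(n,d);M=masks(p)
    roi=(W[...,0]>250)&(W[...,0]<700)&(abs(W[...,1])<260)&(d>0)
    for k,m in M.items():
        q=m&roi
        if k=='blue':
            P=W[q&(W[...,2]>20)&(W[...,2]<60)]
            print(n,'blue z hist',np.histogram(P[:,2],bins=range(20,62,3)))
            r=cv2.minAreaRect(W[q&(W[...,0]<480)&(W[...,1]>-180)][:,:2].astype(np.float32));print(' foot',r)
            t=P[P[:,2]>42];r=cv2.minAreaRect(t[:,:2].astype(np.float32));print(' top',r,np.median(t,0))
            continue
        P=W[q&(W[...,2]>46)&(W[...,2]<60)&(W[...,0]>430)&(W[...,0]<580)&(abs(W[...,1])<200)]
        if len(P)<5: print(n,k,len(P));continue
        r=cv2.minAreaRect(P[:,:2].astype(np.float32));print(n,k,len(P),np.round(np.median(P,0),1),np.round(r[0],1),np.round(r[1],1),round(r[2],1))
E
```

```text
top red 0
top yellow 0
top green 0
top black 0
top blue z hist (array([ 11,   3,  11,   7,   9,  34, 205, 106, 195, 161,   6,   0,   0]), array([20, 23, 26, 29, 32, 35, 38, 41, 44, 47, 50, 53, 56, 59]))
 foot ((441.9591064453125, -80.47467041015625), (93.19371795654297, 205.99496459960938), 8.624993324279785)
 top ((443.7819519042969, -104.16736602783203), (62.82635498046875, 238.8934783935547), 8.017118453979492) [ 432.45088294 -102.79875581   46.57063269]
scene red 0
scene yellow 0
scene green 0
scene black 0
scene blue z hist (array([313, 300, 322, 304, 303, 353, 483, 199, 397,  49,   0,   0,   0]), array([20, 23, 26, 29, 32, 35, 38, 41, 44, 47, 50, 53, 56, 59]))
 foot ((408.9873352050781, 45.04296875), (113.82569885253906, 470.097900390625), 14.214962005615234)
 top ((443.0399475097656, -104.42843627929688), (65.72642517089844, 240.69435119628906), 7.873480319976807) [ 432.35049998 -113.22888577   45.3947265 ]
```

```bash
python3 - <<'E'
from h import *
p=cv2.imread("pics/top0.png");cv2.imwrite("pics/topz.png",cv2.resize(p[140:290,250:430],None,fx=4.4,fy=4,interpolation=cv2.INTER_CUBIC))
E
```

```text
(no output)
```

View pics/topz.png

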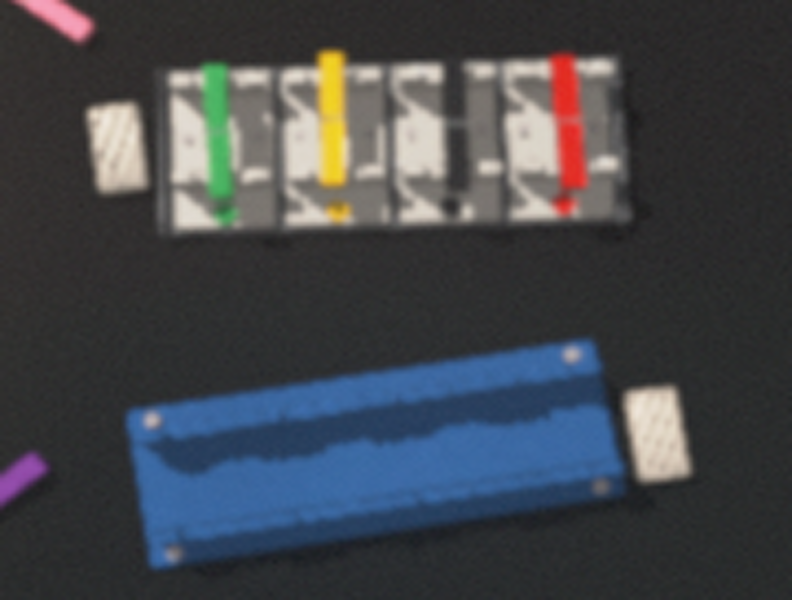

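```bash
python3 - <<'E'
from h import *
for n in("top","scene"):
    p=cv2.imread(f"pics/{n}0.png");d=np.load(f"pics/{n}0.npy");W=world(n,d);M=masks(p)
    roi=(W[...,0]>520)&(W[...,0]<720)&(W[...,1]>-250)&(W[...,1]<60)&(d>0)
    for k,m in M.items():
        if k=='blue':continue
        q=m&roi&(W[...,2]>44)&(W[...,2]<60)
        P=W[q]
        if len(P)<5: print(n,k,len(P));continue
        r=cv2.minAreaRect(P[:,:2].astype(np.float32));print(n,k,len(P),np.round(np.median(P,0),1),np.round(r[0],1),np.round(r[1],1),round(r[2],1))
    q=roi&(W[...,2]>5)&(W[...,2]<12)
    P=W[q&(W[...,1]<0)].astype(np.float32)
    print('tray',cv2.minAreaRect(P[:,:2]))
    # rack base
    roi=(W[...,0]>360)&(W[...,0]<530)&(W[...,1]>-260)&(W[...,1]<40)&(d>0)&M['blue']
    print('rack all',cv2.minAreaRect(W[roi&(W[...,2]>5)][:,:2].astype(np.float32)))
    P=W[roi&(W[...,2]>41.5)][:,:2]
    a=np.radians(8);R=np.array([[np.cos(a),-np.sin(a)],[np.sin(a),np.cos(a)]]);l=(P-[443.5,-104.3])@R
    print('rail x hist',*np.histogram(l[:,0],bins=range(-40,44,3)))
    for sgn in(1,):
        h=np.histogram(l[:,1],bins=np.arange(-130,131,4));print(list(zip(h[1].astype(int),h[0])))
E
```

```text
top red 184 [ 626.4 -208.    52. ] [ 626.  -208.2] [75.6 12.2] 1.6
top yellow 170 [631.3 -87.1  52.3] [630.5 -86.1] [11.4 75. ] 88.3
top green 106 [629.9 -28.5  52. ] [626.3 -28.9] [72.2  9.1] 1.7
top black 0Traceback (most recent call last):
  File "<stdin>", line 13, in <module>
cv2.error: OpenCV(4.12.0) /io/opencv/modules/imgproc/src/convhull.cpp:143: error: (-215:Assertion failed) total >= 0 && (depth == CV_32F || depth == CV_32S) in function 'convexHull'
```

```bash
python3 - <<'E'
from h import *
for n in("top","scene"):
    p=cv2.imread(f"pics/{n}0.png");d=np.load(f"pics/{n}0.npy");W=world(n,d);M=masks(p)
    roi=(W[...,0]>540)&(W[...,0]<720)&(W[...,1]>-290)&(W[...,1]<60)&(d>0)
    for k in('red','yellow','green','black'):
        q=M[k]&roi&(W[...,2]>44)&(W[...,2]<60)
        if k=='black': q=(p.max(-1)<75)&roi&(W[...,2]>49)&(W[...,2]<57)&(W[...,1]<-120)&(W[...,1]>-175)
        P=W[q]
        if len(P)<5: print(n,k,len(P));continue
        r=cv2.minAreaRect(P[:,:2].astype(np.float32));e=cv2.PCACompute2(P[:,:2].astype(np.float32),None)[1][0];print(n,k,len(P),np.round(np.median(P,0),1),np.round(r[0],1),np.round(r[1],1),round(r[2],1),'pca',np.degrees(np.arctan(e[1]/e[0])).round(1))
    # rack
    roi=(W[...,0]>360)&(W[...,0]<530)&(W[...,1]>-260)&(W[...,1]<40)&(d>0)&M['blue']
    print('rack all',cv2.minAreaRect(W[roi&(W[...,2]>5)][:,:2].astype(np.float32)))
    P=W[roi&(W[...,2]>42)][:,:2]
    a=np.radians(8);R=np.array([[np.cos(a),-np.sin(a)],[np.sin(a),np.cos(a)]]);l=(P-[443.5,-104.3])@R
    h=np.histogram(l[:,0],bins=range(-40,44,3));print('rail x',list(zip(h[1],h[0])))
    h=np.histogram(l[:,1],bins=np.arange(-130,131,4));print(list(zip(h[1].astype(int).tolist(),h[0].tolist())))
E
```

```text
top red 184 [ 626.4 -208.    52. ] [ 626.  -208.2] [75.6 12.2] 1.6 pca 1.7
top yellow 170 [631.3 -87.1  52.3] [630.5 -86.1] [11.4 75. ] 88.3 pca -1.1
top green 106 [629.9 -28.5  52. ] [626.3 -28.9] [72.2  9.1] 1.7 pca 2.4
top black 124 [ 630.7 -151.    52.2] [ 626.2 -150.5] [ 9.5 73.9] 87.9 pca -1.0
rack all ((443.90179443359375, -103.52809143066406), (89.39749908447266, 249.66131591796875), 8.032427787780762)
rail x [(np.int64(-40), np.int64(0)), (np.int64(-37), np.int64(0)), (np.int64(-34), np.int64(2)), (np.int64(-31), np.int64(88)), (np.int64(-28), np.int64(91)), (np.int64(-25), np.int64(29)), (np.int64(-22), np.int64(0)), (np.int64(-19), np.int64(0)), (np.int64(-16), np.int64(0)), (np.int64(-13), np.int64(0)), (np.int64(-10), np.int64(0)), (np.int64(-7), np.int64(0)), (np.int64(-4), np.int64(0)), (np.int64(-1), np.int64(0)), (np.int64(2), np.int64(0)), (np.int64(5), np.int64(0)), (np.int64(8), np.int64(0)), (np.int64(11), np.int64(0)), (np.int64(14), np.int64(0)), (np.int64(17), np.int64(0)), (np.int64(20), np.int64(0)), (np.int64(23), np.int64(37)), (np.int64(26), np.int64(83))
[... 1968 characters left out ...]
nt64(0)), (np.int64(38), np.int64(0))]
[(-130, 0), (-126, 0), (-122, 13), (-118, 25), (-114, 20), (-110, 26), (-106, 5), (-102, 0), (-98, 0), (-94, 0), (-90, 0), (-86, 0), (-82, 0), (-78, 19), (-74, 19), (-70, 21), (-66, 19), (-62, 15), (-58, 22), (-54, 21), (-50, 19), (-46, 4), (-42, 0), (-38, 0), (-34, 0), (-30, 0), (-26, 0), (-22, 0), (-18, 16), (-14, 18), (-10, 17), (-6, 16), (-2, 15), (2, 18), (6, 21), (10, 12), (14, 5), (18, 0), (22, 0), (26, 0), (30, 0), (34, 0), (38, 0), (42, 14), (46, 17), (50, 14), (54, 16), (58, 17), (62, 15), (66, 16), (70, 15), (74, 4), (78, 0), (82, 0), (86, 0), (90, 0), (94, 0), (98, 0), (102, 15), (106, 14), (110, 13), (114, 18), (118, 2), (122, 0), (126, 0)]
```

```bash
python3 - <<'E'
from h import *
d=np.load("pics/top0.npy");W=world("top",d)
for r in (60,150,200,240,252,260,300):
    print(r,[tuple(W[r,c].astype(int)) for c in (20,80,130,180,208,222)])
print([tuple(W[r,c].astype(int)) for r,c in((75,255),(75,540),(140,600),(200,525),(310,310),(390,300))])
s=env.read_state();print(cv2.Rodrigues(s['eef_rot'])[0].round(3))
p,dw=env.get_image("wrist");cv2.imwrite("pics/w0.png",p)
E
```

```text
60 [(np.int64(795), np.int64(447), np.int64(274)), (np.int64(795), np.int64(344), np.int64(268)), (np.int64(858), np.int64(318), np.int64(149)), (np.int64(443), np.int64(-79), np.int64(897)), (np.int64(934), np.int64(199), np.int64(0)), (np.int64(933), np.int64(164), np.int64(0))]
150 [(np.int64(654), np.int64(495), np.int64(196)), (np.int64(660), np.int64(399), np.int64(166)), (np.int64(661), np.int64(307), np.int64(150)), (np.int64(658), np.int64(206), np.int64(149)), (np.int64(677), np.int64(171), np.int64(78)), (np.int64(698), np.int64(160), np.int64(3))]
200 [(np.int64(563), np.int64(511), np.int64(164)), (np.int64(559), np.int64(392), np.int64(166)), (np.int64(559), np.int64(303), np.int64(148)), (np.int64(556), np.int64(204), np.int64(147)), (np.int64(566), np.int64(170), np.int64(72)), (np.int64(576), np.int64(160), np.int64(-1))]
240 [(np.int64(486), np.int64(515), np.int64(150)), (np.int64(482), np.int64(398), np.int64(148)), (np.int64(480), np.int64(300), np.int64(147)), (np.int64(477), np.int64(200), np.int64(151)), (np.int64(479), np.int64(171), np.int64(65)), (np.int64(
[... 523 characters left out ...]
.int64(190), np.int64(0)), (np.int64(435), np.int64(157), np.int64(0))]
300 [(np.int64(357), np.int64(622), np.int64(0)), (np.int64(353), np.int64(483), np.int64(0)), (np.int64(350), np.int64(368), np.int64(0)), (np.int64(348), np.int64(250), np.int64(7)), (np.int64(345), np.int64(189), np.int64(-1)), (np.int64(345), np.int64(156), np.int64(0))]
[(np.int64(841), np.int64(62), np.int64(98)), (np.int64(644), np.int64(-340), np.int64(470)), (np.int64(530), np.int64(-311), np.int64(588)), (np.int64(549), np.int64(-530), np.int64(49)), (np.int64(318), np.int64(-44), np.int64(1)), (np.int64(147), np.int64(-17), np.int64(-2))]
[[-0.924  0.383 -0.001]
 [ 0.383  0.924 -0.002]
 [-0.    -0.002 -1.   ]]
```

View pics/w0.png

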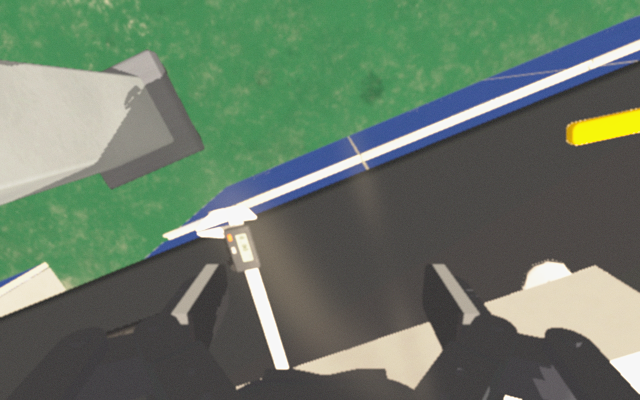

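```bash
cat >> h.py <<'E'
from scipy.spatial.transform import Rotation as Ro
def plan(pos,yaw=0.,n=None,step=54.):
    """yaw deg of bar axis; tool down, tool x=-bar axis"""
    s=env.read_state();p=np.array(s['position'],float);R=Ro.from_rotvec(s['eef_rot'])
    c,q=np.cos(np.radians(yaw)),np.sin(np.radians(yaw))
    T=Ro.from_matrix(np.array([[-c,-q,0],[-q,c,0],[0,0,-1.]]))
    rv=(R.inv()*T).as_rotvec();d=np.array(pos,float)-p
    k=n or max(1,int(np.ceil(max(np.abs(R.inv().apply(d)).max()/step,np.degrees(np.abs(rv).max())/7.6))))
    rows=[]
    for i in range(k):
        Ri=R*Ro.from_rotvec(rv*i/k);dp=np.round(Ri.inv().apply(d/k)/60,3);tu=np.round(np.degrees(rv/k)/8,2)
        rows.append({"dp":dp.tolist(),"turn":(tu+0.).tolist()})
    print('t',round(float(s['t']),2),'pos',p.round(1),'yaw_err',np.degrees(rv).round(1),'w',round(float(s['gripper_width']),1),'f',np.round(s['ft_force'],1),'k',k)
    for r in rows[:5]:print(str(r).replace("'",'"'))
    return rows
def slot(y): 
    a=np.radians(8);return 443.5-y*np.sin(a),-104+y*np.cos(a)
E
python3 - <<'E'
from h import *
plan([420,300,240],0)
d=np.load("pics/top0.npy");W=world("top",d).reshape(-1,3)
M=W[(W[:,1]<-230)&(W[:,2]>60)&(W[:,0]>300)]
for z in range(60,900,80):
    q=M[(M[:,2]>z)&(M[:,2]<z+80)]
    if len(q):print(z,len(q),'ymax',q[:,1].max().round(),'x',q[:,0].min().round(),q[:,0].max().round())
E
```

```text
t 0.15 pos [248.7 600.1 230.6] yaw_err [ -0.1  -0.  -22.5] w 85.3 f [-0.8 -0.2 -0.3] k 6
{"dp": [-0.759, -0.588, -0.025], "turn": [0.0, 0.0, -0.47]}
{"dp": [-0.719, -0.636, -0.025], "turn": [0.0, 0.0, -0.47]}
{"dp": [-0.675, -0.682, -0.026], "turn": [0.0, 0.0, -0.47]}
{"dp": [-0.629, -0.725, -0.026], "turn": [0.0, 0.0, -0.47]}
{"dp": [-0.581, -0.764, -0.026], "turn": [0.0, 0.0, -0.47]}
60 1476 ymax -230.0 x 494.0 910.0
140 1630 ymax -482.0 x 497.0 539.0
220 685 ymax -409.0 x 522.0 739.0
300 1412 ymax -372.0 x 522.0 752.0
380 3620 ymax -343.0 x 522.0 759.0
460 5351 ymax -319.0 x 522.0 749.0
540 8724 ymax -305.0 x 522.0 692.0
620 3593 ymax -298.0 x 522.0 635.0
```

Emit:
play_rows(increments=[{"dp": [-0.76,-0.59,-0.1],"turn": [0,0,-0.47]},{"dp": [-0.72,-0.64,-0.1],"turn": [0,0,-0.47]},{"dp": [-0.68,-0.68,-0.05],"turn": [0,0,-0.47]},{"dp": [-0.63,-0.73,-0.03],"turn": [0,0,-0.47]},{"dp": [-0.58,-0.76,-0.03],"turn": [0,0,-0.47]}], claw=0.4, newtons=40)

```text
t: 0.78
position: [393.3, 347.2, 247.4]
eef_rot: [-0.069, -3.138, 0.004]
ft_force: [0.8, 0.3, -0.6]
gripper_width: 51.1
```

```bash
python3 - <<'E'
from h import *
plan([440,60,240],0);print(env.read_state()['joint_positions'].round(2))
E
```

```text
t 0.78 pos [393.3 347.2 247.4] yaw_err [-0.1 -0.2 -2.5] w 51.1 f [ 0.8  0.3 -0.6] k 6
{"dp": [-0.165, -0.791, 0.022], "turn": [0.0, 0.0, -0.05]}
{"dp": [-0.159, -0.792, 0.022], "turn": [0.0, 0.0, -0.05]}
{"dp": [-0.153, -0.794, 0.021], "turn": [0.0, 0.0, -0.05]}
{"dp": [-0.147, -0.795, 0.021], "turn": [0.0, 0.0, -0.05]}
{"dp": [-0.141, -0.796, 0.021], "turn": [0.0, 0.0, -0.05]}
[-0.8   0.24  0.02  1.89 -0.    1.01  0.74]
```

Emit:
play_rows(increments=[{"dp": [-0.4,-0.9,0],"turn": [0,0,-0.1]},{"dp": [-0.4,-0.9,0],"turn": [0,0,-0.1]},{"dp": [-0.5,-0.95,0],"turn": [0,0,-0.05]},{"dp": [-0.5,-0.95,0],"turn": [0,0,-0.05]},{"dp": [-0.6,-0.9,0.05],"turn": [0,0,0]}])

```text
t: 1.4
position: [529.2, 69.9, 245.5]
eef_rot: [0.001, -3.141, 0.001]
ft_force: [1.0, 1.1, 0.8]
gripper_width: 51.0
```

```bash
python3 - <<'E'
from h import *
plan([580,-90,240],0);print(env.read_state()['joint_positions'].round(2))
E
```

```text
t 1.4 pos [529.2  69.9 245.5] yaw_err [-0. -0.  0.] w 51.0 f [1.  1.1 0.8] k 3
{"dp": [-0.282, -0.889, 0.031], "turn": [0.0, 0.0, 0.0]}
{"dp": [-0.282, -0.889, 0.031], "turn": [0.0, 0.0, 0.0]}
{"dp": [-0.282, -0.888, 0.03], "turn": [0.0, 0.0, 0.0]}
[-0.37  0.25  0.21  1.88 -0.06  1.01  1.44]
```

Emit:
play_rows(increments=[{"dp": [-0.3,-0.9,0.03],"turn": [0,0,0]},{"dp": [-0.3,-0.9,0.03],"turn": [0,0,0]},{"dp": [-0.3,-0.9,0.03],"turn": [0,0,0]},{"dp": [0,0,0],"turn": [0,0,0]}])

```text
t: 1.9
position: [585.1, -103.3, 239.1]
eef_rot: [-0.011, -3.141, 0.005]
ft_force: [-0.9, 0.2, 0.0]
gripper_width: 51.5
```

```bash
cat > wl.py <<'E'
from h import *
import sys
def look(name):
    s=env.read_state();p,d=env.get_image("wrist");cv2.imwrite(f"pics/{name}.png",p);W=world("wrist",d,s);M=masks(p)
    print('pos',s['position'].round(1))
    for k in('red','yellow','green','black'):
        q=M[k] if k!='black' else (p.max(-1)<80)&(W[...,1]<-120)&(W[...,1]>-180)
        q=q&(d>0)&(W[...,2]>47)&(W[...,2]<58)&(W[...,0]>560)&(W[...,0]<700)
        P=W[q].astype(np.float32)
        if len(P)<30:continue
        r=cv2.minAreaRect(P[:,:2]);e=cv2.PCACompute2(P[:,:2],None)[1][0]
        print(k,len(P),np.round(np.median(P,0),1),'rect',np.round(r[0],1),np.round(r[1],1),'pca',np.degrees(np.arctan(e[1]/e[0])).round(1))
    return s,p,d,W
E
python3 - <<'E'
from wl import *
s,p,d,W=look("w1"); np.save("pics/w1.npy",d)
E
```

```text
pos [ 585.1 -103.3  239.1]Traceback (most recent call last):
  File "<stdin>", line 2, in <module>
  File "wl.py", line 11, in look
    r=cv2.minAreaRect(P[:,:2]);e=cv2.PCACompute2(P[:,:2],None)[1][0]
cv2.error: OpenCV(4.12.0) /io/opencv/modules/imgproc/src/convhull.cpp:143: error: (-215:Assertion failed) total >= 0 && (depth == CV_32F || depth == CV_32S) in function 'convexHull'
```

View pics/w1.png

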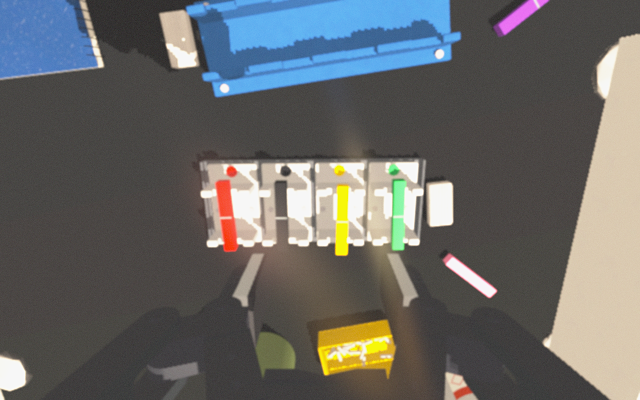

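The wrist view, turned by a half turn, shows red, black, yellow and green at columns 227, 281, 342 and 398, row ~216. The dots match the bars, so the order is confirmed.

```bash
sed -i 's/P\[:,:2\]/np.ascontiguousarray(P[:,:2])/g' wl.py; python3 - <<'E'
from wl import *
look("w2"); s,p,d,W=look("w3")
# rack
q=masks(p)['blue']&(d>0)&(W[...,2]>42)&(W[...,2]<52)&(W[...,1]<60)
print('rack', cv2.minAreaRect(W[q][:,:2].astype(np.float32)))
# nest cross section at bar mid x: heights along row
q=(abs(W[...,0]-628)<10)&(W[...,1]<40)&(W[...,1]>-260)&(d>0)
P=W[q];
for y in range(-240,15,6):
    z=P[(P[:,1]>=y)&(P[:,1]<y+6),2]
    print(y,np.round(np.percentile(z,[5,50,95])).astype(int) if len(z) else None,end=' ')
plan([628,-29,120],1.5)
E
```

```text
pos [ 584.8 -100.   239. ]
red 747 [ 618.1 -207.    52.8] rect [ 625.2 -207.8] [76.4 12.1] pca 1.2
yellow 734 [628.1 -86.2  52.9] rect [630.4 -86.6] [11.9 76. ] pca -1.6
green 163 [598.1 -32.   52.7] rect [613.8 -33. ] [10.5 55. ] pca -3.2
pos [584.8 -97.6 239. ]
red 733 [ 616.8 -207.2   52.8] rect [ 625. -208.] [75.8 12.6] pca 1.5
yellow 733 [628.7 -86.4  52.9] rect [630.6 -86.6] [11.8 76.3] pca -1.4
green 101 [595.8 -32.6  52.9] rect [604.4 -33. ] [ 9.8 36.7] pca -4.9
rack ((443.57666015625, -103.37329864501953), (63.24769973754883, 239.05557250976562), 7.741133213043213)
-240 [ 8  9 14] -234 [14 15 17] -228 [16 16 18] -222 None -216 [15 53 54] -210 [14 52 54] -204 [14 43 53] -198 [14 15 16] -192 [14 15 17] -186 [ 8 14 16] -180 [ 8  9 15] -174 [14 15 16] -168 [14 15 17] -162 [52 53 53] -156 [52 53 54] -150 [14 52 54] -144 [14 15 16] -138 [14 15 16] -132 [14 15 17] -126 [ 8 14 16] -120 [ 8  9 15] -114 [14 15 17] -108 [14 15 17] -102 [14 15 16] -96 [14 16 54] -90 [52 53 54] -84 [14 53 54] -78 [14 15 16] -72 [14 15 17] -66 [ 8 14 16] -60 [ 8  9 15] -54 [14 15 16] -48 [13 15 17] -42 [14 15 16] -36 [14 43 54] -30 [15 53 54] -24 [51 53 54] -18 [14 15 16] -12 [14 15 17] -6 [10 15 16] 0 [ 8 10 16] 6 [ 0  1 14] 12 [ 0  3 14] t 2.05 pos [584.8 -96.2 239.1] yaw_err [ 0.  -0.1 -1.4] w 51.2 f [0.1 0.5 0.5] k 3
{"dp": [-0.241, 0.372, 0.662], "turn": [0.0, 0.0, -0.06]}
{"dp": [-0.244, 0.371, 0.662], "turn": [0.0, 0.0, -0.06]}
{"dp": [-0.247, 0.369, 0.662], "turn": [0.0, 0.0, -0.06]}
```

Emit:
play_rows(increments=[{"dp": [-0.24,0.37,0.6],"turn": [0,0,-0.06]},{"dp": [-0.24,0.37,0.6],"turn": [0,0,-0.06]},{"dp": [-0.24,0.37,0.6],"turn": [0,0,-0.06]},{"dp": [0,0,0],"turn": [0,0,0]}])

```text
t: 2.55
position: [627.9, -17.9, 129.9]
eef_rot: [-0.061, 3.14, 0.007]
ft_force: [-0.1, -0.1, 0.8]
gripper_width: 51.0
```

```bash
python3 - <<'E'
from wl import *
look("w4"); 
plan([628,-29,80],1.5)
E
```

```text
pos [627.9 -17.9 129.9]
red 2516 [ 621.3 -205.6   52.7] rect [ 625.5 -207.7] [76.6 14.1] pca 1.7
yellow 1968 [626.7 -85.4  52.8] rect [630.6 -86.1] [12.5 76.2] pca -1.2
green 1633 [622.2 -27.3  52.9] rect [625.5 -27.1] [76.3 11.6] pca 1.7
black 2124 [ 622.1 -148.    52.8] rect [ 626.2 -149.9] [13.3 76.4] pca -0.8
t 2.6 pos [628.8 -19.7 131.9] yaw_err [0.2 0.2 0.6] w 51.0 f [ 0.7 -0.8  0.4] k 1
{"dp": [0.023, -0.157, 0.864], "turn": [0.03, 0.03, 0.08]}
```

View pics/w4.png

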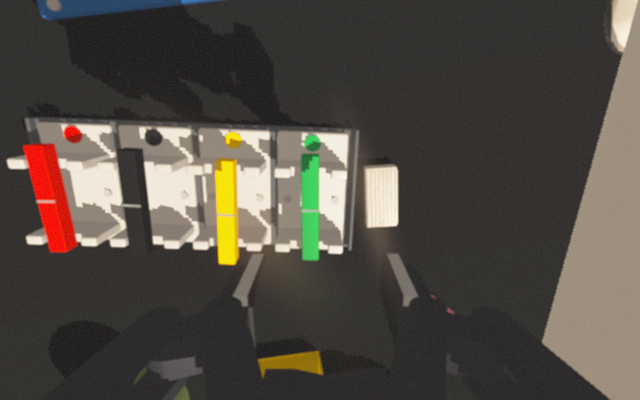

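Emit:
play_rows(increments=[{"dp": [0.04,-0.14,0.6],"turn": [0.03,0.03,0]},{"dp": [0,0,0],"turn": [0,0,0]}])

```text
t: 2.85
position: [628.1, -28.5, 99.1]
eef_rot: [-0.059, 3.136, -0.002]
ft_force: [-0.1, -0.6, -0.3]
gripper_width: 51.1
```

```bash
python3 - <<'E'
from h import *
plan([626,-28,30],1.7)
E
```

```text
t 2.85 pos [628.1 -28.5  99.1] yaw_err [-0.1  0.3  0.5] w 51.1 f [-0.1 -0.6 -0.3] k 2
{"dp": [0.02, 0.006, 0.576], "turn": [0.0, 0.02, 0.03]}
{"dp": [0.019, 0.005, 0.576], "turn": [0.0, 0.02, 0.03]}
```

Emit:
play_rows(increments=[{"dp": [0.02,0.005,0.45],"turn": [0,0.02,0.03]},{"dp": [0.02,0.005,0.45],"turn": [0,0.02,0.03]},{"dp": [0,0,0.2],"turn": [0,0,0]},{"dp": [0,0,0],"turn": [0,0,0]}])

```text
t: 3.35
position: [632.6, -29.2, 42.7]
eef_rot: [-0.043, 3.126, -0.001]
ft_force: [0.2, -0.0, -0.1]
gripper_width: 51.4
```

```bash
python3 - <<'E'
from h import *
plan([626,-28,29],1.7)
E
```

```text
t 3.35 pos [632.6 -29.2  42.7] yaw_err [-0.1  0.9 -0.1] w 51.4 f [ 0.2 -0.  -0.1] k 1
{"dp": [0.113, 0.023, 0.226], "turn": [-0.01, 0.11, -0.02]}
```

Emit:
play_rows(increments=[{"dp": [0.1,0.02,0.12],"turn": [0,0.12,0]},{"dp": [0,0,0.1],"turn": [0,0,0]},{"dp": [0,0,0],"turn": [0,0,0]}])

```text
t: 3.72
position: [628.2, -28.2, 31.8]
eef_rot: [-0.043, 3.139, -0.002]
ft_force: [0.7, 0.3, 0.6]
gripper_width: 50.9
```

```bash
python3 - <<'E'
from h import *
plan([626,-28,29],1.7)
E
```

```text
t 3.73 pos [628.2 -28.2  31.8] yaw_err [-0.1  0.1 -0.1] w 50.9 f [0.7 0.3 0.6] k 1
{"dp": [0.037, 0.004, 0.046], "turn": [-0.01, 0.02, -0.02]}
```

Emit:
play_rows(increments=[{"dp": [0.03,0,0.04],"turn": [0,0,0]},{"dp": [0,0,0],"turn": [0,0,0]},{"dp": [0,0,0],"turn": [0,0,0]},{"dp": [0,0,0],"turn": [0,0,0]}], claw=1, newtons=40)

```text
t: 4.22
position: [626.7, -28.3, 29.6]
eef_rot: [-0.043, 3.138, -0.002]
ft_force: [0.4, -0.3, -0.7]
gripper_width: 11.3
```

Emit:
play_rows(increments=[{"dp": [0,0,0],"turn": [0,0,0]},{"dp": [0,0,-0.3],"turn": [0,0,0]},{"dp": [0,0,-0.7],"turn": [0,0,0]},{"dp": [0,0,-0.7],"turn": [0,0,0]}])

```text
t: 4.72
position: [624.2, -28.2, 132.8]
eef_rot: [0.042, -3.138, 0.002]
ft_force: [0.5, -0.6, -0.1]
gripper_width: 10.7
```

```bash
python3 - <<'E'
from h import *
print(slot(-90),slot(-30))
x,y=slot(-90);plan([x,y,130],8)
p,d=env.get_image("wrist");cv2.imwrite("pics/w5.png",p)
E
```

```text
(np.float64(456.0255790864059), np.float64(-193.12412618674134)) (np.float64(447.67519302880197), np.float64(-133.7080420622471))
t 4.72 pos [624.2 -28.2 132.8] yaw_err [-0.1 -0.2 -6.5] w 10.7 f [ 0.5 -0.6 -0.1] k 4
{"dp": [0.719, -0.668, 0.015], "turn": [0.0, -0.01, -0.2]}
{"dp": [0.737, -0.647, 0.014], "turn": [0.0, -0.01, -0.2]}
{"dp": [0.755, -0.626, 0.013], "turn": [0.0, -0.01, -0.2]}
{"dp": [0.773, -0.605, 0.013], "turn": [0.0, -0.01, -0.2]}
```

View pics/w5.png

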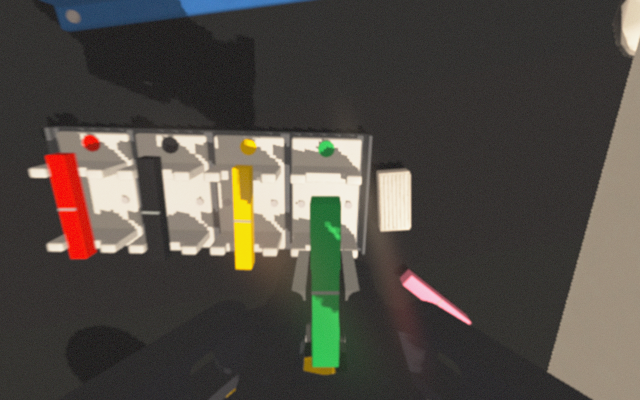

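Green is gripped at its notch. I carry it to rack slot -90.

Emit:
play_rows(increments=[{"dp": [0.72,-0.67,0.01],"turn": [0,0,-0.2]},{"dp": [0.74,-0.65,0.01],"turn": [0,0,-0.2]},{"dp": [0.75,-0.63,0.01],"turn": [0,0,-0.2]},{"dp": [0.7,-0.55,0.01],"turn": [0,0,-0.2]},{"dp": [0,0,0],"turn": [0,0,0]}])

```text
t: 5.4
position: [463.4, -195.0, 142.9]
eef_rot: [-0.223, 3.113, -0.006]
ft_force: [-0.5, 0.5, -0.6]
gripper_width: 11.2
```

```bash
python3 - <<'E'
from h import *
x,y=slot(-90);plan([x,y,80],8)
E
```

```text
t 5.4 pos [ 463.4 -195.   142.9] yaw_err [-0.3  1.2  0.2] w 11.2 f [-0.5  0.5 -0.6] k 2
{"dp": [0.069, 0.027, 0.523], "turn": [-0.02, 0.07, 0.01]}
{"dp": [0.064, 0.026, 0.523], "turn": [-0.02, 0.07, 0.01]}
```

Emit:
play_rows(increments=[{"dp": [0.07,0.03,0.5],"turn": [-0.02,0.1,0]},{"dp": [0.06,0.03,0.5],"turn": [-0.02,0.1,0]},{"dp": [0,0,0],"turn": [0,0,0]}])

```text
t: 5.78
position: [459.7, -192.2, 85.1]
eef_rot: [0.225, -3.133, 0.002]
ft_force: [-0.1, 0.4, -1.0]
gripper_width: 11.4
```

```bash
python3 - <<'E'
from h import *
x,y=slot(-90);plan([x,y,31],8)
p,d=env.get_image("wrist");cv2.imwrite("pics/w6.png",p)
E
```

```text
t 5.78 pos [ 459.7 -192.2   85.1] yaw_err [-0.1 -0.   0.2] w 11.4 f [-0.1  0.4 -1. ] k 2
{"dp": [0.031, -0.002, 0.451], "turn": [-0.01, 0.0, 0.01]}
{"dp": [0.031, -0.003, 0.451], "turn": [-0.01, 0.0, 0.01]}
```

View pics/w6.png

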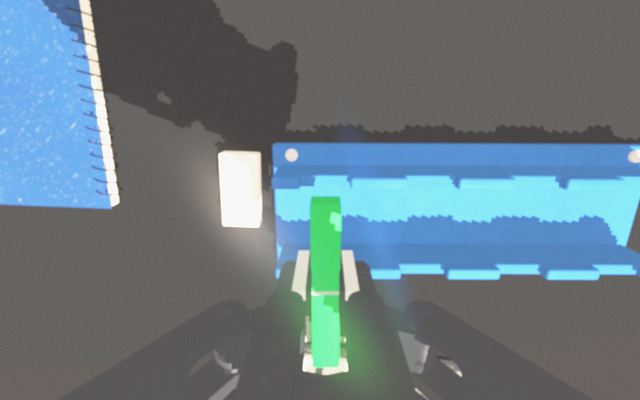

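Emit:
play_rows(increments=[{"dp": [0.06,-0.01,0.4],"turn": [0,0.02,0]},{"dp": [0.06,0,0.25],"turn": [0,0.02,0]},{"dp": [0,0,0],"turn": [0,0,0]}])

```text
t: 6.2
position: [458.1, -194.6, 50.3]
eef_rot: [-0.227, 3.129, -0.008]
ft_force: [0.9, -0.2, -0.4]
gripper_width: 11.3
```

```bash
python3 - <<'E'
from h import *
x,y=slot(-90);plan([x,y,29.5],8)
E
```

```text
t 6.2 pos [ 458.1 -194.6   50.3] yaw_err [-0.3  0.2  0.3] w 11.3 f [ 0.9 -0.2 -0.4] k 1
{"dp": [0.032, 0.031, 0.346], "turn": [-0.04, 0.03, 0.04]}
```

Emit:
play_rows(increments=[{"dp": [0.03,0.03,0.15],"turn": [-0.03,0.03,0.03]},{"dp": [0.01,0,0.13],"turn": [0,0,0]},{"dp": [0,0,0.04],"turn": [0,0,0]},{"dp": [0,0,0],"turn": [0,0,0]}])

```text
t: 6.7
position: [457.1, -193.4, 31.6]
eef_rot: [-0.221, 3.131, -0.003]
ft_force: [-0.1, -0.7, -0.9]
gripper_width: 11.4
```

```bash
python3 - <<'E'
from h import *
x,y=slot(-90);plan([x,y,29.5],8)
E
```

```text
t 6.7 pos [ 457.1 -193.4   31.6] yaw_err [-0.1  0.2  0.1] w 11.4 f [-0.1 -0.7 -0.9] k 1
{"dp": [0.017, 0.007, 0.034], "turn": [-0.02, 0.02, 0.01]}
```

Emit:
play_rows(increments=[{"dp": [0.01,0,0.03],"turn": [0,0,0]},{"dp": [0,0,0],"turn": [0,0,0]}])

```text
t: 6.95
position: [456.6, -193.6, 29.9]
eef_rot: [-0.221, 3.13, -0.004]
ft_force: [1.2, -0.2, 0.1]
gripper_width: 10.8
```

Emit:
play_rows(increments=[{"dp": [0,0,0],"turn": [0,0,0]},{"dp": [0,0,0],"turn": [0,0,0]},{"dp": [0,0,0],"turn": [0,0,0]}], claw=0.55)

```text
t: 7.32
position: [456.9, -193.7, 30.2]
eef_rot: [-0.221, 3.13, -0.004]
ft_force: [0.6, 0.3, -0.7]
gripper_width: 38.5
```

Emit:
play_rows(increments=[{"dp": [0,0,-0.3],"turn": [0,0,0]},{"dp": [0,0,-0.7],"turn": [0,0,0]},{"dp": [0,0,-0.7],"turn": [0,0,0]},{"dp": [0,0,0],"turn": [0,0,0]}])

```text
t: 7.82
position: [456.2, -193.4, 134.6]
eef_rot: [-0.22, 3.131, -0.003]
ft_force: [-1.0, -0.0, 0.3]
gripper_width: 38.7
```

```bash
python3 - <<'E'
from h import *
s=env.read_state();p,d=env.get_image("wrist");cv2.imwrite("pics/w7.png",p);W=world("wrist",d,s)
q=masks(p)['green']&(d>0)&(W[...,2]>45)&(W[...,2]<62)
P=W[q].astype(np.float32);print(cv2.minAreaRect(np.ascontiguousarray(P[:,:2])),np.median(P,0),slot(-90))
plan([628,-86.5,130],-1.5)
E
```

```text
((454.9979553222656, -193.11160278320312), (75.23712158203125, 11.751068115234375), 8.233704566955566) [ 442.2818   -197.99551    52.838154] (np.float64(456.0255790864059), np.float64(-193.12412618674134))
t 7.88 pos [ 455.  -192.9  133.1] yaw_err [-0.  -0.   9.6] w 38.4 f [-0.1 -1.  -0.4] k 4
{"dp": [-0.776, 0.338, 0.012], "turn": [0.0, 0.0, 0.3]}
{"dp": [-0.761, 0.37, 0.012], "turn": [0.0, 0.0, 0.3]}
{"dp": [-0.745, 0.401, 0.013], "turn": [0.0, 0.0, 0.3]}
{"dp": [-0.728, 0.432, 0.013], "turn": [0.0, 0.0, 0.3]}
```

View pics/w7.png

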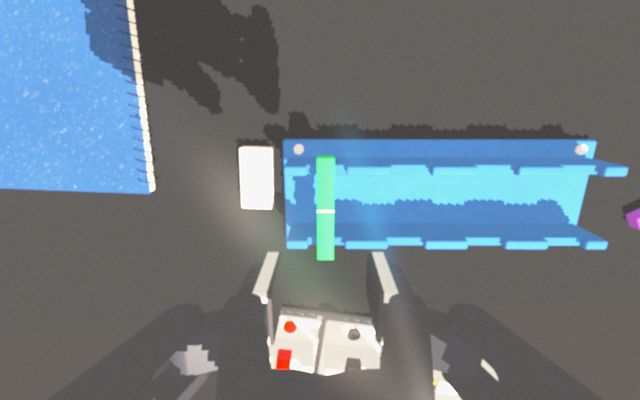

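Green lies in slot -90 (top at 52.8 mm, within 1 mm of target). Yellow is next.

Emit:
play_rows(increments=[{"dp": [-0.78,0.34,0],"turn": [0,0,0.3]},{"dp": [-0.76,0.37,0],"turn": [0,0,0.3]},{"dp": [-0.75,0.4,0],"turn": [0,0,0.3]},{"dp": [-0.7,0.4,0],"turn": [0,0,0.3]},{"dp": [0,0,0],"turn": [0,0,0]}], claw=0.45)

```text
t: 8.5
position: [627.6, -85.5, 124.7]
eef_rot: [-0.055, -3.13, -0.001]
ft_force: [-0.6, -0.0, -0.2]
gripper_width: 46.9
```

```bash
python3 - <<'E'
from h import *
plan([630,-86.5,80],-1.5)
E
```

```text
t 8.5 pos [627.6 -85.5 124.7] yaw_err [ 0.  -0.6 -0.5] w 46.9 f [-0.6 -0.  -0.2] k 1
{"dp": [-0.048, -0.015, 0.744], "turn": [0.0, -0.08, -0.07]}
```

Emit:
play_rows(increments=[{"dp": [-0.04,-0.02,0.5],"turn": [0,-0.08,-0.06]},{"dp": [0,0,0.5],"turn": [0,0,0]},{"dp": [0.03,0,0.2],"turn": [0,0,0]},{"dp": [0,0,0],"turn": [0,0,0]}])

```text
t: 9.0
position: [623.0, -88.5, 46.0]
eef_rot: [-0.043, -3.133, 0.001]
ft_force: [-0.1, -0.7, 0.6]
gripper_width: 46.7
```

```bash
python3 - <<'E'
from h import *
plan([630,-86.5,29.5],-1.5)
E
```

```text
t 9.0 pos [623.  -88.5  46. ] yaw_err [-0.  -0.5 -0.1] w 46.7 f [-0.1 -0.7  0.6] k 1
{"dp": [-0.119, 0.036, 0.273], "turn": [0.0, -0.06, -0.01]}
```

Emit:
play_rows(increments=[{"dp": [-0.11,0.04,0.12],"turn": [0,-0.06,0]},{"dp": [0,0,0.14],"turn": [0,0,0]},{"dp": [0,0,0],"turn": [0,0,0]}])

```text
t: 9.38
position: [631.2, -86.7, 31.3]
eef_rot: [0.044, 3.137, -0.001]
ft_force: [-0.1, -0.2, 0.1]
gripper_width: 47.1
```

```bash
python3 - <<'E'
from h import *
plan([630,-86.5,29.5],-1.5)
E
```

```text
t 9.38 pos [631.2 -86.7  31.3] yaw_err [-0.   0.2 -0.1] w 47.1 f [-0.1 -0.2  0.1] k 1
{"dp": [0.02, 0.003, 0.03], "turn": [0.0, 0.03, -0.01]}
```

Emit:
play_rows(increments=[{"dp": [0.02,0,0.03],"turn": [0,0.03,0]},{"dp": [0,0,0],"turn": [0,0,0]},{"dp": [0,0,0],"turn": [0,0,0]},{"dp": [0,0,0],"turn": [0,0,0]},{"dp": [0,0,0],"turn": [0,0,0]}], claw=1)

```text
t: 10.0
position: [630.6, -86.7, 30.5]
eef_rot: [0.044, 3.14, -0.001]
ft_force: [-0.2, 0.4, -0.2]
gripper_width: 11.0
```

Emit:
play_rows(increments=[{"dp": [0,0,-0.3],"turn": [0,0,0]},{"dp": [0,0,-0.7],"turn": [0,0,0]},{"dp": [0,0,-0.6],"turn": [0,0,0]},{"dp": [0,0,0],"turn": [0,0,0]}])

```text
t: 10.5
position: [631.1, -87.0, 132.7]
eef_rot: [0.044, 3.138, -0.001]
ft_force: [0.5, -0.7, -1.1]
gripper_width: 11.0
```

```bash
python3 - <<'E'
from h import *
x,y=slot(-30);print(x,y);plan([x,y,120],8)
E
```

```text
447.67519302880197 -133.7080420622471
t 10.5 pos [631.1 -87.  132.7] yaw_err [-0.1  0.2 -9.6] w 11.0 f [ 0.5 -0.7 -1.1] k 4
{"dp": [0.759, -0.216, 0.051], "turn": [0.0, 0.01, -0.3]}
{"dp": [0.767, -0.184, 0.051], "turn": [0.0, 0.01, -0.3]}
{"dp": [0.774, -0.152, 0.052], "turn": [0.0, 0.01, -0.3]}
{"dp": [0.78, -0.119, 0.052], "turn": [0.0, 0.01, -0.3]}
```

Emit:
play_rows(increments=[{"dp": [0.76,-0.22,0.05],"turn": [0,0,-0.3]},{"dp": [0.77,-0.18,0.05],"turn": [0,0,-0.3]},{"dp": [0.77,-0.15,0.1],"turn": [0,0,-0.3]},{"dp": [0.75,-0.12,0.1],"turn": [0,0,-0.3]},{"dp": [0,0,0.1],"turn": [0,0,0]}])

```text
t: 11.12
position: [443.5, -134.4, 107.8]
eef_rot: [-0.228, 3.129, -0.001]
ft_force: [0.3, -0.7, -0.1]
gripper_width: 11.4
```

```bash
python3 - <<'E'
from h import *
x,y=slot(-30);print(x,y);plan([x,y,70],8)
E
```

```text
447.67519302880197 -133.7080420622471
t 11.12 pos [ 443.5 -134.4  107.8] yaw_err [-0.1  0.2  0.3] w 11.4 f [ 0.3 -0.7 -0.1] k 1
{"dp": [-0.068, 0.001, 0.63], "turn": [-0.01, 0.03, 0.04]}
```

Emit:
play_rows(increments=[{"dp": [-0.05,0,0.4],"turn": [0,0.03,0.03]},{"dp": [0,0,0.4],"turn": [0,0,0]},{"dp": [0,0,0.1],"turn": [0,0,0]},{"dp": [0,0,0],"turn": [0,0,0]}])

```text
t: 11.62
position: [449.8, -133.4, 52.9]
eef_rot: [-0.222, 3.13, -0.002]
ft_force: [-0.0, 0.2, -1.5]
gripper_width: 11.3
```

```bash
python3 - <<'E'
from h import *
x,y=slot(-30);print(x,y);plan([x,y,30.5],8)
E
```

```text
447.67519302880197 -133.7080420622471
t 11.62 pos [ 449.8 -133.4   52.9] yaw_err [-0.1  0.2  0.1] w 11.3 f [-0.   0.2 -1.5] k 1
{"dp": [0.037, 0.001, 0.373], "turn": [-0.01, 0.02, 0.01]}
```

Emit:
play_rows(increments=[{"dp": [0.02,0,0.15],"turn": [0,0.02,0]},{"dp": [0.02,0,0.15],"turn": [0,0,0]},{"dp": [0,0,0.07],"turn": [0,0,0]},{"dp": [0,0,0],"turn": [0,0,0]}])

```text
t: 12.12
position: [448.8, -133.8, 30.6]
eef_rot: [-0.222, 3.131, -0.004]
ft_force: [-0.1, -0.3, -0.9]
gripper_width: 11.3
```

```bash
python3 - <<'E'
from h import *
x,y=slot(-30);print(x,y);plan([x,y,30.5],8)
E
```

```text
447.67519302880197 -133.7080420622471
t 12.12 pos [ 448.8 -133.8   30.6] yaw_err [-0.1  0.2  0.1] w 11.3 f [-0.1 -0.3 -0.9] k 1
{"dp": [0.019, 0.005, 0.001], "turn": [-0.02, 0.02, 0.02]}
```

Emit:
play_rows(increments=[{"dp": [0,0,0],"turn": [0,0,0]},{"dp": [0,0,0],"turn": [0,0,0]},{"dp": [0,0,0],"turn": [0,0,0]}], claw=0.55)

```text
t: 12.5
position: [449.3, -134.0, 31.1]
eef_rot: [-0.222, 3.129, -0.004]
ft_force: [0.5, 0.3, -0.8]
gripper_width: 38.4
```

Emit:
play_rows(increments=[{"dp": [0,0,-0.3],"turn": [0,0,0]},{"dp": [0,0,-0.7],"turn": [0,0,0]},{"dp": [0,0,-0.7],"turn": [0,0,0]},{"dp": [0,0,0],"turn": [0,0,0]}])

```text
t: 13.0
position: [448.8, -133.8, 135.9]
eef_rot: [-0.222, 3.13, -0.004]
ft_force: [0.9, 0.6, -0.3]
gripper_width: 38.4
```

```bash
cat >> wl.py <<'E'
def rk(name,ks):
    s=env.read_state();p,d=env.get_image("wrist");cv2.imwrite(f"pics/{name}.png",p);W=world("wrist",d,s)
    for k in ks:
        m=masks(p)[k] if k!='black' else (p.max(-1)<90)
        q=m&(d>0)&(W[...,2]>48)&(W[...,2]<62)&(W[...,0]<515)
        P=W[q].astype(np.float32)
        if len(P)<30: print(k,len(P));continue
        r=cv2.minAreaRect(np.ascontiguousarray(P[:,:2]));a=np.radians(8);v=np.array(r[0])-[443.5,-104]
        print(k,len(P),'rect',np.round(r[0],1),np.round(r[1],1),round(r[2],1),'ztop',np.median(P[:,2]).round(1),'rack xy',np.round([v@[np.cos(a),np.sin(a)],v@[-np.sin(a),np.cos(a)]],1))
E
python3 - <<'E'
from wl import *
rk("w8",["green","yellow"])
plan([626.5,-150.5,120],-0.8)
E
```

```text
green 1758 rect [ 455.4 -193.2] [76.  12.6] 7.9 ztop 52.9 rack xy [ -0.6 -90. ]
yellow 1632 rect [ 449.3 -133. ] [76.4 12. ] 7.9 ztop 52.9 rack xy [  1.7 -29.5]
t 13.05 pos [ 447.6 -133.4  134.5] yaw_err [-0.1  0.   8.9] w 38.0 f [-0.5 -0.9 -0.1] k 4
{"dp": [-0.728, -0.176, 0.061], "turn": [0.0, 0.0, 0.28]}
{"dp": [-0.734, -0.147, 0.061], "turn": [0.0, 0.0, 0.28]}
{"dp": [-0.739, -0.119, 0.061], "turn": [0.0, 0.0, 0.28]}
{"dp": [-0.744, -0.09, 0.06], "turn": [0.0, 0.0, 0.28]}
```

View pics/w8.png

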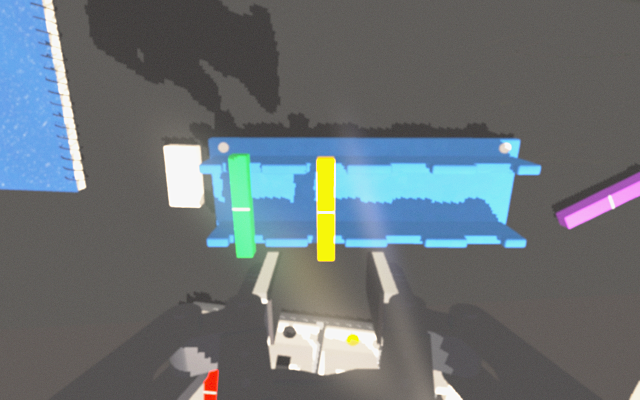

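Green (col 243) and yellow (col 326) both lie in their slots. Black is next, at about (626.5,-150.5).

Emit:
play_rows(increments=[{"dp": [-0.73,-0.18,0.03],"turn": [0,0,0.28]},{"dp": [-0.73,-0.15,0.03],"turn": [0,0,0.28]},{"dp": [-0.74,-0.12,0.03],"turn": [0,0,0.28]},{"dp": [-0.72,-0.08,0.03],"turn": [0,0,0.28]},{"dp": [0,0,0],"turn": [0,0,0]}], claw=0.45)

```text
t: 13.68
position: [625.1, -149.8, 118.6]
eef_rot: [-0.031, -3.131, -0.002]
ft_force: [-0.3, 0.6, -1.6]
gripper_width: 47.0
```

```bash
python3 - <<'E'
from wl import *
look("w9")
plan([626.5,-150.5,80],-.8)
E
```

```text
pos [ 625.1 -149.8  118.6]
red 1957 [ 619.2 -207.5   52.8] rect [ 624.9 -207.9] [75.4 12.5] pca 1.1
black 1717 [ 622.1 -149.8   52.9] rect [ 626.2 -150.1] [11.8 76.3] pca -0.7
t 13.72 pos [ 623.  -150.   118.3] yaw_err [ 0.1 -0.7 -0.4] w 47.0 f [-0.3  0.2 -0.7] k 1
{"dp": [-0.067, -0.009, 0.638], "turn": [0.01, -0.09, -0.04]}
```

Emit:
play_rows(increments=[{"dp": [-0.08,-0.01,0.5],"turn": [0,-0.1,-0.04]},{"dp": [-0.03,0,0.45],"turn": [0,0,0]},{"dp": [0,0,0.2],"turn": [0,0,0]},{"dp": [0,0,0],"turn": [0,0,0]}])

```text
t: 14.22
position: [623.1, -150.7, 45.0]
eef_rot: [-0.025, -3.135, -0.005]
ft_force: [-0.2, 0.0, 0.3]
gripper_width: 47.0
```

```bash
python3 - <<'E'
from h import *
plan([626.5,-150.2,29.5],-.8)
E
```

```text
t 14.22 pos [ 623.1 -150.7   45. ] yaw_err [ 0.2 -0.4 -0.1] w 47.0 f [-0.2  0.   0.3] k 1
{"dp": [-0.058, 0.009, 0.258], "turn": [0.02, -0.04, -0.01]}
```

Emit:
play_rows(increments=[{"dp": [-0.06,0.01,0.12],"turn": [0.02,-0.04,0]},{"dp": [0,0,0.13],"turn": [0,0,0]},{"dp": [0,0,0.02],"turn": [0,0,0]},{"dp": [0,0,0],"turn": [0,0,0]}])

```text
t: 14.72
position: [628.0, -150.4, 30.2]
eef_rot: [0.025, 3.138, -0.001]
ft_force: [0.3, 0.3, 0.9]
gripper_width: 47.1
```

```bash
python3 - <<'E'
from h import *
plan([626.5,-150.2,29.5],-.8)
E
```

```text
t 14.72 pos [ 628.  -150.4   30.2] yaw_err [-0.   0.2 -0.1] w 47.1 f [0.3 0.3 0.9] k 1
{"dp": [0.025, 0.003, 0.011], "turn": [0.0, 0.02, -0.01]}
```

Emit:
play_rows(increments=[{"dp": [0.02,0,0.01],"turn": [0,0.02,0]},{"dp": [0,0,0],"turn": [0,0,0]},{"dp": [0,0,0],"turn": [0,0,0]},{"dp": [0,0,0],"turn": [0,0,0]},{"dp": [0,0,0],"turn": [0,0,0]}], claw=1)

```text
t: 15.35
position: [627.1, -150.5, 30.2]
eef_rot: [0.025, 3.14, -0.001]
ft_force: [-0.1, -0.4, -0.0]
gripper_width: 11.3
```

Emit:
play_rows(increments=[{"dp": [0,0,-0.3],"turn": [0,0,0]},{"dp": [0,0,-0.7],"turn": [0,0,0]},{"dp": [0,0,-0.6],"turn": [0,0,0]},{"dp": [0,0,0],"turn": [0,0,0]}])

```text
t: 15.85
position: [627.6, -150.8, 132.3]
eef_rot: [0.025, 3.138, -0.002]
ft_force: [-0.2, 0.1, -1.1]
gripper_width: 10.9
```

```bash
python3 - <<'E'
from h import *
x,y=slot(30);print(x,y);plan([x,y,120],8)
E
```

```text
439.32480697119803 -74.2919579377529
t 15.85 pos [ 627.6 -150.8  132.3] yaw_err [-0.1  0.2 -8.9] w 10.9 f [-0.2  0.1 -1.1] k 4
{"dp": [0.79, 0.306, 0.048], "turn": [0.0, 0.01, -0.28]}
{"dp": [0.777, 0.337, 0.049], "turn": [0.0, 0.01, -0.28]}
{"dp": [0.763, 0.367, 0.05], "turn": [0.0, 0.01, -0.28]}
{"dp": [0.749, 0.396, 0.051], "turn": [0.0, 0.01, -0.28]}
```

Emit:
play_rows(increments=[{"dp": [0.79,0.31,0.05],"turn": [0,0,-0.28]},{"dp": [0.77,0.34,0.05],"turn": [0,0,-0.28]},{"dp": [0.76,0.36,0.1],"turn": [0,0,-0.28]},{"dp": [0.7,0.37,0.1],"turn": [0,0,-0.28]},{"dp": [0,0,0.1],"turn": [0,0,0]}])

```text
t: 16.48
position: [436.0, -73.8, 106.8]
eef_rot: [-0.229, 3.13, -0.002]
ft_force: [0.9, -0.8, 0.5]
gripper_width: 10.9
```

```bash
python3 - <<'E'
from h import *
x,y=slot(30);plan([x,y,70],8)
E
```

```text
t 16.48 pos [436.  -73.8 106.8] yaw_err [-0.1  0.2  0.4] w 10.9 f [ 0.9 -0.8  0.5] k 1
{"dp": [-0.052, -0.015, 0.613], "turn": [-0.01, 0.02, 0.04]}
```

Emit:
play_rows(increments=[{"dp": [-0.05,-0.015,0.4],"turn": [0,0.02,0.04]},{"dp": [0.02,0,0.4],"turn": [0,0,0]},{"dp": [0,0,0.1],"turn": [0,0,0]},{"dp": [0,0,0],"turn": [0,0,0]}])

```text
t: 16.98
position: [441.0, -75.2, 52.1]
eef_rot: [-0.218, 3.13, -0.004]
ft_force: [0.0, 0.4, 0.4]
gripper_width: 10.9
```

```bash
python3 - <<'E'
from h import *
x,y=slot(30);plan([x,y,30.2],8)
E
```

```text
t 16.98 pos [441.  -75.2  52.1] yaw_err [-0.2  0.2 -0. ] w 10.9 f [0.  0.4 0.4] k 1
{"dp": [0.027, 0.02, 0.365], "turn": [-0.02, 0.03, 0.0]}
```

Emit:
play_rows(increments=[{"dp": [0.02,0.02,0.15],"turn": [0,0.03,0]},{"dp": [0.02,0,0.15],"turn": [0,0,0]},{"dp": [0,0,0.06],"turn": [0,0,0]},{"dp": [0,0,0],"turn": [0,0,0]}])

```text
t: 17.48
position: [439.8, -74.5, 30.4]
eef_rot: [-0.218, 3.132, -0.005]
ft_force: [0.1, -0.2, -0.7]
gripper_width: 10.9
```

```bash
python3 - <<'E'
from h import *
x,y=slot(30);plan([x,y,30.2],8)
E
```

```text
t 17.48 pos [439.8 -74.5  30.4] yaw_err [-0.2  0.1 -0. ] w 10.9 f [ 0.1 -0.2 -0.7] k 1
{"dp": [0.008, 0.005, 0.003], "turn": [-0.02, 0.02, 0.0]}
```

Emit:
play_rows(increments=[{"dp": [0,0,0],"turn": [0,0,0]},{"dp": [0,0,0],"turn": [0,0,0]},{"dp": [0,0,0],"turn": [0,0,0]}], claw=0.55)

```text
t: 17.85
position: [440.2, -74.6, 30.8]
eef_rot: [-0.218, 3.131, -0.005]
ft_force: [0.4, 0.7, -0.5]
gripper_width: 38.5
```

Emit:
play_rows(increments=[{"dp": [0,0,-0.3],"turn": [0,0,0]},{"dp": [0,0,-0.7],"turn": [0,0,0]},{"dp": [0,0,-0.7],"turn": [0,0,0]},{"dp": [0,0,0],"turn": [0,0,0]}])

```text
t: 18.35
position: [439.8, -74.3, 135.7]
eef_rot: [-0.218, 3.131, -0.005]
ft_force: [-0.1, 1.3, -0.9]
gripper_width: 38.4
```

```bash
python3 - <<'E'
from wl import *
rk("w10",["green","yellow","black"])
plan([625.5,-208,120],1.5)
E
```

```text
green 1885 rect [ 455.5 -193. ] [76.5 13.2] 7.6 ztop 52.8 rack xy [ -0.5 -89.8]
yellow 1764 rect [ 449.3 -132.9] [76.3 12.2] 8.2 ztop 52.9 rack xy [  1.7 -29.4]
black 33 rect [437.3 -79.4] [ 9.5 73.1] 89.5 ztop 51.9 rack xy [-2.7 25.2]
t 18.4 pos [438.6 -74.1 134.3] yaw_err [-0.2 -0.   6.5] w 38.5 f [ 0.3  0.  -0.3] k 4
{"dp": [-0.694, -0.66, 0.061], "turn": [-0.01, 0.0, 0.2]}
{"dp": [-0.712, -0.64, 0.061], "turn": [-0.01, 0.0, 0.2]}
{"dp": [-0.73, -0.62, 0.06], "turn": [-0.01, 0.0, 0.2]}
{"dp": [-0.747, -0.599, 0.06], "turn": [-0.01, 0.0, 0.2]}
```

View pics/w10.png

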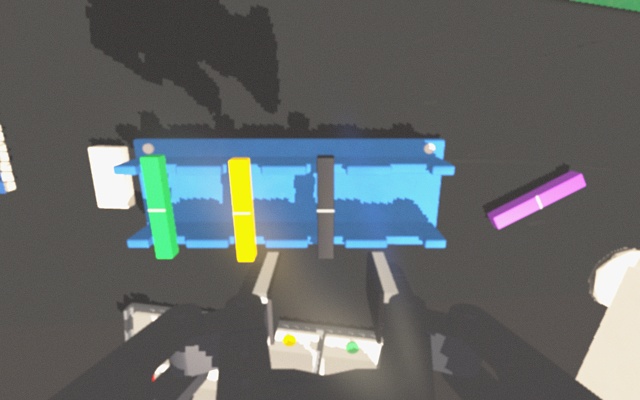

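Black lies in slot +30 (col 326, rows 157–258). Its colour mask was poor in this light, but the picture is clear. Now red.

Emit:
play_rows(increments=[{"dp": [-0.69,-0.66,0.03],"turn": [0,0,0.2]},{"dp": [-0.71,-0.64,0.03],"turn": [0,0,0.2]},{"dp": [-0.73,-0.62,0.03],"turn": [0,0,0.2]},{"dp": [-0.72,-0.56,0.03],"turn": [0,0,0.2]},{"dp": [0,0,0],"turn": [0,0,0]}], claw=0.45)

```text
t: 19.02
position: [624.0, -206.9, 117.5]
eef_rot: [0.043, -3.13, -0.001]
ft_force: [-1.2, 0.2, -0.7]
gripper_width: 46.9
```

```bash
python3 - <<'E'
from wl import *
look("w11")
plan([625.3,-207.9,80],1.5)
E
```

```text
pos [ 624.  -206.9  117.5]
red 1839 [ 621.7 -208.    53. ] rect [ 625.3 -208.1] [76.1 11.1] pca 1.6
t 19.07 pos [ 622.2 -205.2  117.2] yaw_err [ 0.2 -0.8  0.1] w 46.9 f [-0.9  0.3 -0.3] k 1
{"dp": [-0.059, -0.048, 0.618], "turn": [0.02, -0.1, 0.02]}
```

Emit:
play_rows(increments=[{"dp": [-0.08,-0.05,0.5],"turn": [0.02,-0.1,0]},{"dp": [-0.03,0,0.45],"turn": [0,0,0]},{"dp": [0,0,0.2],"turn": [0,0,0]},{"dp": [0,0,0],"turn": [0,0,0]}])

```text
t: 19.58
position: [624.1, -204.3, 42.9]
eef_rot: [0.048, -3.135, -0.007]
ft_force: [0.4, 0.1, 0.6]
gripper_width: 47.0
```

```bash
python3 - <<'E'
from h import *
plan([625.3,-208,29.5],1.5)
E
```

```text
t 19.57 pos [ 624.1 -204.3   42.9] yaw_err [ 0.2 -0.4  0.2] w 47.0 f [0.4 0.1 0.6] k 1
{"dp": [-0.02, -0.064, 0.223], "turn": [0.03, -0.05, 0.03]}
```

Emit:
play_rows(increments=[{"dp": [-0.02,-0.06,0.1],"turn": [0.03,-0.05,0.03]},{"dp": [0,0,0.11],"turn": [0,0,0]},{"dp": [0,0,0.02],"turn": [0,0,0]},{"dp": [0,0,0],"turn": [0,0,0]}])

```text
t: 20.08
position: [626.6, -208.1, 30.8]
eef_rot: [-0.041, 3.137, -0.001]
ft_force: [-0.0, -0.8, -0.2]
gripper_width: 46.8
```

```bash
python3 - <<'E'
from h import *
plan([625.3,-208,29.5],1.5)
E
```

```text
t 20.07 pos [ 626.6 -208.1   30.8] yaw_err [-0.1  0.3  0. ] w 46.8 f [-0.  -0.8 -0.2] k 1
{"dp": [0.022, 0.003, 0.022], "turn": [-0.01, 0.03, 0.0]}
```

Emit:
play_rows(increments=[{"dp": [0.02,0,0.02],"turn": [0,0.03,0]},{"dp": [0,0,0],"turn": [0,0,0]},{"dp": [0,0,0],"turn": [0,0,0]},{"dp": [0,0,0],"turn": [0,0,0]},{"dp": [0,0,0],"turn": [0,0,0]}], claw=1)

```text
t: 20.7
position: [625.7, -208.3, 30.1]
eef_rot: [-0.041, 3.14, -0.002]
ft_force: [0.0, 0.3, -0.1]
gripper_width: 11.2
```

Emit:
play_rows(increments=[{"dp": [0,0,-0.3],"turn": [0,0,0]},{"dp": [0,0,-0.7],"turn": [0,0,0]},{"dp": [0,0,-0.6],"turn": [0,0,0]},{"dp": [0,0,0],"turn": [0,0,0]}])

```text
t: 21.2
position: [626.2, -208.6, 132.2]
eef_rot: [-0.041, 3.139, -0.003]
ft_force: [0.6, -0.5, -0.9]
gripper_width: 11.3
```

```bash
python3 - <<'E'
from h import *
x,y=slot(90);print(x,y);plan([x,y,120],8)
E
```

```text
430.9744209135941 -14.875873813258664
t 21.2 pos [ 626.2 -208.6  132.2] yaw_err [-0.1  0.1 -6.5] w 11.3 f [ 0.6 -0.5 -0.9] k 4
{"dp": [0.792, 0.828, 0.047], "turn": [0.0, 0.0, -0.2]}
{"dp": [0.768, 0.85, 0.048], "turn": [0.0, 0.0, -0.2]}
{"dp": [0.744, 0.872, 0.049], "turn": [0.0, 0.0, -0.2]}
{"dp": [0.719, 0.892, 0.05], "turn": [0.0, 0.0, -0.2]}
```

Emit:
play_rows(increments=[{"dp": [0.64,0.66,0],"turn": [0,0,-0.16]},{"dp": [0.62,0.67,0.02],"turn": [0,0,-0.16]},{"dp": [0.6,0.69,0.05],"turn": [0,0,-0.16]},{"dp": [0.58,0.7,0.1],"turn": [0,0,-0.16]},{"dp": [0.54,0.68,0.1],"turn": [0,0,-0.16]}])

```text
t: 21.82
position: [429.1, -15.3, 114.5]
eef_rot: [-0.214, 3.129, -0.006]
ft_force: [0.5, 0.9, -0.7]
gripper_width: 10.9
```

Emit:
play_rows(increments=[{"dp": [0,0,0.1],"turn": [0,0,0]},{"dp": [0,0,0],"turn": [0,0,0]}])

```text
t: 22.08
position: [426.0, -12.9, 108.0]
eef_rot: [-0.222, 3.131, -0.004]
ft_force: [-0.5, 0.2, -0.2]
gripper_width: 11.0
```

```bash
python3 - <<'E'
from h import *
x,y=slot(90);plan([x,y,70],8)
E
```

```text
t 22.07 pos [426.  -12.9 108. ] yaw_err [-0.2  0.2  0.1] w 11.0 f [-0.5  0.2 -0.2] k 1
{"dp": [-0.075, -0.043, 0.634], "turn": [-0.02, 0.02, 0.02]}
```

Emit:
play_rows(increments=[{"dp": [-0.07,-0.04,0.4],"turn": [-0.02,0.02,0]},{"dp": [0.01,0,0.4],"turn": [0,0,0]},{"dp": [0,0,0.1],"turn": [0,0,0]},{"dp": [0,0,0],"turn": [0,0,0]}])

```text
t: 22.58
position: [434.8, -18.2, 53.9]
eef_rot: [-0.213, 3.13, -0.002]
ft_force: [0.1, -0.7, -0.5]
gripper_width: 11.1
```

```bash
python3 - <<'E'
from h import *
x,y=slot(90);plan([x,y,30.2],8)
E
```

```text
t 22.57 pos [434.8 -18.2  53.9] yaw_err [-0.1  0.3 -0.2] w 11.1 f [ 0.1 -0.7 -0.5] k 1
{"dp": [0.058, 0.064, 0.394], "turn": [-0.01, 0.03, -0.03]}
```

Emit:
play_rows(increments=[{"dp": [0.06,0.06,0.1],"turn": [0,0.03,-0.03]},{"dp": [0,0,0.15],"turn": [0,0,0]},{"dp": [0,0,0.12],"turn": [0,0,0]},{"dp": [0,0,0],"turn": [0,0,0]}])

```text
t: 23.08
position: [431.9, -15.0, 31.6]
eef_rot: [-0.22, 3.131, -0.003]
ft_force: [-0.6, -0.3, 0.2]
gripper_width: 11.2
```

```bash
python3 - <<'E'
from h import *
x,y=slot(90);plan([x,y,30.2],8)
E
```

```text
t 23.07 pos [431.9 -15.   31.6] yaw_err [-0.1  0.2  0. ] w 11.2 f [-0.6 -0.3  0.2] k 1
{"dp": [0.016, 0.004, 0.024], "turn": [-0.01, 0.02, 0.0]}
```

Emit:
play_rows(increments=[{"dp": [0,0,0.02],"turn": [0,0,0]},{"dp": [0,0,0],"turn": [0,0,0]}])

```text
t: 23.32
position: [432.1, -15.0, 30.4]
eef_rot: [-0.22, 3.131, -0.003]
ft_force: [-1.0, -0.1, 0.2]
gripper_width: 11.1
```

Emit:
play_rows(increments=[{"dp": [0,0,0],"turn": [0,0,0]},{"dp": [0,0,0],"turn": [0,0,0]},{"dp": [0,0,0],"turn": [0,0,0]}], claw=0.55)

```text
t: 23.7
position: [432.5, -15.0, 30.9]
eef_rot: [-0.22, 3.129, -0.003]
ft_force: [-0.2, -0.1, 0.2]
gripper_width: 38.2
```

Emit:
play_rows(increments=[{"dp": [0,0,-0.3],"turn": [0,0,0]},{"dp": [0,0,-0.7],"turn": [0,0,0]},{"dp": [0,0,-0.9],"turn": [0,0,0]},{"dp": [0,-0.7,-0.7],"turn": [0,0,0]},{"dp": [0,-0.7,0],"turn": [0,0,0]}])

```text
t: 24.32
position: [444.1, -97.0, 192.1]
eef_rot: [-0.232, 3.129, -0.003]
ft_force: [1.2, 1.3, 0.9]
gripper_width: 38.6
```

Emit:
play_rows(increments=[{"dp": [0,0,0],"turn": [0,0,0]},{"dp": [0,0,0],"turn": [0,0,0]}])

```text
t: 24.58
position: [444.1, -99.1, 192.8]
eef_rot: [-0.224, 3.128, -0.004]
ft_force: [-0.8, 0.3, -0.1]
gripper_width: 38.3
```

```bash
python3 - <<'E'
from wl import *
print(env.read_state()['position'])
rk("w12",["green","yellow","black","red"])
p,d=env.get_image("scene");cv2.imwrite("pics/s12.png",p)
W=world("scene",d)
E
```

```text
[444.08809165 -99.13294599 192.75549842]
green 1218 rect [ 455.4 -193.1] [76.  12.7] 7.9 ztop 52.9 rack xy [ -0.6 -89.9]
yellow 1138 rect [ 448.9 -133.2] [75.6 12.1] 8.2 ztop 52.9 rack xy [  1.2 -29.7]
black 8
red 330 rect [432.  -14.9] [75.9 12.5] 7.7 ztop 52.3 rack xy [ 1.  89.8]
```

View pics/w12.png

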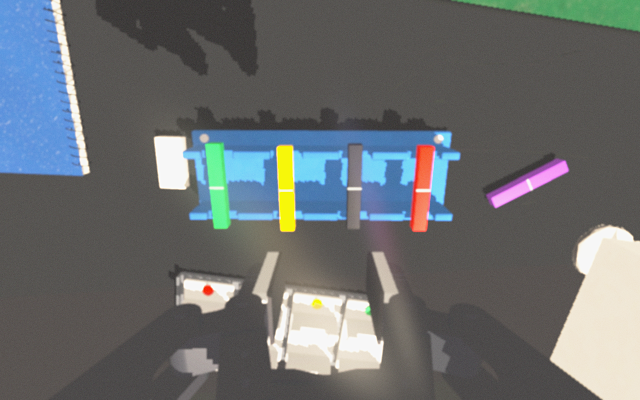

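View pics/s12.png

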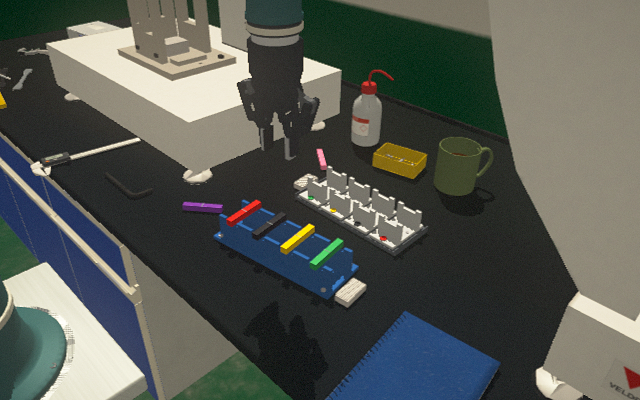

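All four bars show in the rack: green (217), yellow (287), black (354) and red (423). Next I check black numerically with a better mask.

```bash
python3 - <<'E'
from h import *
s=env.read_state();p,d=env.get_image("wrist");W=world("wrist",d,s)
q=(d>0)&(W[...,2]>49.5)&(W[...,2]<58)&(W[...,0]<490)&(W[...,1]>-90)&(W[...,1]<-55)
P=W[q].astype(np.float32);print(len(P),cv2.minAreaRect(np.ascontiguousarray(P[:,:2])),np.median(P[:,2]),slot(30))
print(s['joint_vel'].round(3))
env.sign_off()
E
```

```text
1188 ((437.96026611328125, -68.34986877441406), (75.67639923095703, 24.020214080810547), 8.077345848083496) 52.8359 (np.float64(439.32480697119803), np.float64(-74.2919579377529))
[-0.005  0.003 -0.003 -0.    -0.001  0.001  0.002]
the job is handed in; nothing more can be done
```

All four bars are in the blue rack in mirrored order and let go, and I handed the job in at about 25 s. From the robot's left they now lie red, black, yellow, green; they started green, yellow, black, red. The arm is clear above the rack, and no script or move reported a contact force above about 2 N at the readings I took.

The last camera checks, in the rack's frame:

| Bar | Target slot y (mm) | Measured y (mm) | Measured x (mm) | Top height (mm, 52 expected) |
|---|---|---|---|---|
| Green | -90 | -89.9 | -0.6 | 52.9 |
| Yellow | -30 | -29.7 | 1.2 | 52.9 |
| Red | +90 | 89.8 | 1.0 | 52.3 |
| Black | +30 | not cleanly measured | not cleanly measured | 52.8 |

All measured bars, including black, lie within about 0.5° of the rack's 8° direction.

**Black bar:** two colour-based checks failed because too few pixels matched. The final height-based fit gave the right length, angle and height, but came out 24 mm wide instead of 12 mm, so it probably included stray points. Its fitted centre was about 6 mm off the slot centre along the row. The pictures show it seated in its slot, and the gripper released it within about 1 mm of the target.

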